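Find the tin with the radiator fittings by its weight

ROBOT

A 6-joint arm with a two-finger parallel gripper is mounted at the origin on the work surface. World frame = base frame: x ahead of the robot, y to its left, z up, the work surface at z = 0. Lengths are in m, angles in rad, forces in N, time in s.
With the tool pointing down it reaches from about 0.325 to 0.9 m from the base axis. Payload 6.1 kg.
Tool frame: the origin (TCP) lies midway between the tips of the shut fingers; the grasp point (between the pads) lies 19 mm behind it; z points along the fingers, y is the direction in which the jaws open and shut (so a half turn about z gives the same grasp; the last joint's range is limited). The gripper opens to 85 mm and grips with 20 to 120 N. Pads are 22 mm wide; open, the fingers measure 114 mm over their backs; the gripper's body (76 mm by 85 mm) begins 54 mm behind the grasp point. The pads swing forward as they close: fully open they stand 13 mm farther back than shut.
Start: joints at [-1.336, 0.22, 1.526, -0, 1.395, -0.126], TCP at [0.221, -0.585, 0.231] pointing down, gripper open.
Joint ranges: [-2.98, 2.98], [-0.91, 2.08], [0.09, 2.57], [-1.24, 4.39], [0.2, 2.65], [-2.68, 2.68]. Speed limits (rad/s): [2.57, 2.57, 3.01, 3.14, 3.14, 3.14].

INTERFACE

Orientations are given as [roll, pitch, yaw] about the fixed x, y, z axes, in that order (R = Rz(yaw) Ry(pitch) Rx(roll)).
In Python, from workcell import robot, grab_frame, camera_model gives the robot as it stands.
- The arm moves only by the shell command python3 -m handwheel 'ROWS' [FORCE]. ROWS is JSON, a list of rows, each a list of 5 numbers: the finger opening in mm, from 0 to 85.4, then the shift along the world's x, y, z in mm, then the turn about the world's z in rad. A call has 1 to 8 rows; each row is the pose to reach, as a shift and turn from the pose commanded when the call began; what a row does not reach only later rows make up. A row lasts 1/8 s, in which the tool goes at most 62.5 mm and 10.7 degrees, less where a joint would pass 70% of its speed; a pose out of reach is approached as far as the arm can. A call with a gripper value outside its range is refused whole. The fingers move at their own pace and stop on an object; FORCE is the grip in N (left out, the last holds). Time passes only in rows, so rows that repeat a pose let the fingers close. It gives the time, the measured TCP pose, the force and the opening at its end, in the units of the state.
- robot.get_state(): the state, without advancing time (a new reading comes with each control period).
- grab_frame(name): name is "side" or "top" or "wrist"; returns (picture, depth): 480x640x3 uint8, red, green, blue; 480x640 float32, m along the optical axis (not along the pixel's ray), 0 where there is no reading.
- camera_model(name): a dict with "fx", "fy", "cx", "cy" (pixels), "dist" ([k1, k2, p1, p2, k3] as OpenCV has them; the pictures are not rectified), "R" (3x3) and "t" (3): a world point X has camera coordinates R X + t. Camera axes: x right, y down, z forward; pixel columns grow to the right and rows downward; lengths in m; the calibration is good to about 2 mm. A picture is of the moment at which its call begins: read the wrist's pose just before it. camera_model takes no time and is no camera call; for the wrist camera it gives the pose at the moment of the call.
- robot.close_job(): hands the job in, once; it reports no verdict.
The state is a dict: "time": time; "qpos": joint angles; "qvel": joint speeds; "joint_torque": joint torques, N m; "tcp_pos": TCP position; "orientation": TCP orientation; "wrist_force": force on the tool from outside, world axes, zero at the start; "wrist_torque": the same for the moment, N m; "finger_gap": finger opening in m.
Only numpy, scipy, OpenCV 4.12 (cv2) and the standard library are available. Lean on these libraries where they do the work, as an engineer would, in place of code of your own. Each camera call takes 0.05 s, during which the arm holds its last target.

TASK

One of the three identical closed tins on the white tile holds the brass radiator fittings and is much the heaviest. Heft them one at a time, first the left, then the middle, then the right as the robot sees them: lift each well clear (about 5 cm), feel its weight and set it back upright on the tile without dropping or tipping it. Then finish while holding the heaviest one up in the gripper, upright and still, its base about 15 cm above the tile and the other two standing on the tile; leave everything else alone.

Things in the scene. Friction and masses are not known exactly. Their poses are not given: they have to be found in the camera images.
- tin_left_center (a point): left-hand of three identical closed green tins with a steel band under the lid (left is +y), 54 x 54 mm, 76 mm high, sides flat, rigid. This point: its centre, 38 mm above its underside; z up, x and y square to its sides. The heaviest weighs 0.6 to 0.85 kg, the other two 0.15 to 0.28 kg each; any of the three can be the heaviest. Contents sit snug and unseen
- tin_middle_center (a point): middle one of three identical closed green tins with a steel band under the lid (left is +y), 54 x 54 mm, 76 mm high, sides flat, rigid. This point: its centre, 38 mm above its underside; z up, x and y square to its sides. The heaviest weighs 0.6 to 0.85 kg, the other two 0.15 to 0.28 kg each; any of the three can be the heaviest. Contents sit snug and unseen
- tin_right_center (a point): right-hand of three identical closed green tins with a steel band under the lid (left is +y), 54 x 54 mm, 76 mm high, sides flat, rigid. This point: its centre, 38 mm above its underside; z up, x and y square to its sides. The heaviest weighs 0.6 to 0.85 kg, the other two 0.15 to 0.28 kg each; any of the three can be the heaviest. Contents sit snug and unseen
- tile: white ceramic tile lying fixed on the pine slats, 140 mm (its x) by 300 mm (its y) and 8 mm thick; the tins stand in a row along its y, about 100 mm apart. Origin at the centre of its underside
- bleed_key: small steel bleed key, 54 x 30 x 12 mm, loose; to be left alone. Origin under its middle
- basin_wrench: chrome basin wrench lying along its x, about 275 mm long, 100 mm wide at the T bar, 18 mm high, loose; to be left alone. Origin under its middle
- funnel_cap: red plastic funnel-shaped cap, 64 mm wide, 55 mm high, loose; to be left alone. Origin under its middle
- paste_jar: white jar with a blue lid, 68 mm wide, 75 mm high, loose; to be left alone. Origin under its middle
- rad_valve: brass radiator valve with a white cap, about 45 x 34 mm, 70 mm high, loose; to be left alone. Origin under its middle
- drawers: glossy black drawer unit, 200 x 240 mm, 120 mm high, fixed, to the right, its pull-out tray facing the tile (+y); to be left alone. Origin at the centre of its underside
- drawers_drawer0 (a joint): how far the drawer unit's pull-out tray stands open, in m (0 shut); starts 0.02 to 0.05 open and is to be left so
Mind the look-alikes: they are no part of the job. Leave any orange or purple look-alike of the part that bears tin_right_center alone.

How it is judged:
On the way, in this order (a step that is already met when the one before it is completed fails the run):
1. the left tin is lifted at least 20 mm clear in the fingers (height (world z) of tin_left_center above 0.066 m and contact force between tin_left and the fingers above 1 N and contact force between tin_left and tile below 0.1 N), for 0.2 s.
2. the middle tin is lifted at least 20 mm clear in the fingers (height (world z) of tin_middle_center above 0.066 m and contact force between tin_middle and the fingers above 1 N and contact force between tin_middle and tile below 0.1 N), for 0.2 s.
3. the right tin is lifted at least 20 mm clear in the fingers (height (world z) of tin_right_center above 0.066 m and contact force between tin_right and the fingers above 1 N and contact force between tin_right and tile below 0.1 N), for 0.2 s.
At the end, for the whole second after the job is handed in: The heaviest tin is held still and upright (0.3 rad) in the fingers, its base at least 100 mm above the tile, touching no other tin; the other two stand upright and at rest on the tile, each pressing on it with 0.6 to 3.9 N (so neither is the heaviest) (((height (world z) of tin_left_center above 0.146 m and contact force between tin_left and the fingers above 2 N and angle between tin_left_center's own z axis and vertical below 0.3 rad and linear speed of tin_left below 0.03 m/s and contact force between tin_middle and tile between 0.6 and 3.9 N and angle between each of tin_middle_center, tin_right_center's own z axis and vertical below 0.1 rad and height (world z) of each of tin_middle_center, tin_right_center below 0.052 m and linear speed of each of tin_middle, tin_right below 0.05 m/s and contact force between tin_left and tin_middle below 0.1 N and contact force between tin_right and tile between 0.6 and 3.9 N and contact force between tin_left and tin_right below 0.1 N) or (height (world z) of tin_middle_center above 0.146 m and contact force between tin_middle and the fingers above 2 N and angle between tin_middle_center's own z axis and vertical below 0.3 rad and linear speed of tin_middle below 0.03 m/s and contact force between tin_left and tile between 0.6 and 3.9 N and angle between each of tin_left_center, tin_right_center's own z axis and vertical below 0.1 rad and height (world z) of each of tin_left_center, tin_right_center below 0.052 m and linear speed of each of tin_left, tin_right below 0.05 m/s and contact force between tin_middle and tin_left below 0.1 N and contact force between tin_right and tile between 0.6 and 3.9 N and contact force between tin_middle and tin_right below 0.1 N) or (height (world z) of tin_right_center above 0.146 m and contact force between tin_right and the fingers above 2 N and angle between tin_right_center's own z axis and vertical below 0.3 rad and linear speed of tin_right below 0.03 m/s and contact force between tin_left and tile between 0.6 and 3.9 N and angle between each of tin_left_center, tin_middle_center's own z axis and vertical below 0.1 rad and height (world z) of each of tin_left_center, tin_middle_center below 0.052 m and linear speed of each of tin_left, tin_middle below 0.05 m/s and contact force between tin_right and tin_left below 0.1 N and contact force between tin_middle and tile between 0.6 and 3.9 N and contact force between tin_right and tin_middle below 0.1 N))); the arm keeps its last pose, push and grip.
It fails at once if a tin is tipped over (more than 0.6 rad) (angle between any of tin_left_center, tin_middle_center, tin_right_center's own z axis and vertical above 0.6 rad).
It fails at once if a tin is dropped: off the fingers more than 20 mm above the tile ((height (world z) of tin_left_center above 0.066 m and contact force between tin_left and the fingers below 0.05 N) or (height (world z) of tin_middle_center above 0.066 m and contact force between tin_middle and the fingers below 0.05 N) or (height (world z) of tin_right_center above 0.066 m and contact force between tin_right and the fingers below 0.05 N)).
It fails at once if a bystander is moved more than 30 mm (distance of any of bleed_key, basin_wrench, funnel_cap, paste_jar, rad_valve from where it was at the start of the episode above 0.03 m).
It fails at once if the drawer tray is pushed nearly shut or pulled out further (value of joint drawers_drawer0 below 0.005 m or value of joint drawers_drawer0 above 0.08 m).
It also fails if it takes over 64 s, if anything falls off the work surface, if the arm or the gripper's body presses on something with over 40 N, if the wrist force passes 120 N, or if a joint passes its speed limit or range.

## Working session

There is one attempt and no reset: what is moved stays moved. The work goes in short steps, Python scripts to look and compute and a shell command to move; the robot and the scene stay as the last step left them, time stands still between calls to the robot, and variables do not carry over. Pictures are saved under pics/ and viewed, and the job is handed in when it is done.

```bash
ls; mkdir -p pics; python3 - <<'E'
from workcell import robot, grab_frame, camera_model
import cv2,numpy as np
s=robot.get_state();print(s)
for n in("top","side"):
    p,d=grab_frame(n);cv2.imwrite(f"pics/{n}0.png",p[:,:,::-1]);np.savez(f"pics/{n}0.npz",p=p,d=d)
    print(n,camera_model(n))
E
```

```text
pics
{'time': 0.0, 'qpos': array([-1.33611880e+00,  2.21221049e-01,  1.52754909e+00, -2.44302898e-05,
        1.39468838e+00, -1.26123630e-01]), 'qvel': array([ 0.00034961,  0.00119501,  0.00078482, -0.00217955,  0.00093072,
        0.00181894]), 'joint_torque': array([ 6.68815028e-04, -4.96897423e+01, -3.89401603e+01, -2.96972603e-04,
        1.11749751e-02,  9.59406421e-07]), 'tcp_pos': array([ 0.220481  , -0.58420799,  0.2302352 ]), 'orientation': array([-3.13973858e+00, -2.10853263e-04,  3.60805264e-01]), 'wrist_force': array([-0.58822489, -0.21757803, -0.15491519]), 'wrist_torque': array([0.09763564, 0.00397893, 0.00848794]), 'finger_gap': 0.08532741260207004}
top {'fx': 576.7369188226693, 'fy': 576.7369188226693, 'cx': 318.27451362399347, 'cy': 239.86598249501134, 'dist': array([-0.15995513,  0.        ,  0.        ,  0.        ,  0.        ]), 'R': array([[ 0.02656915, -0.99962584,  0.00650076],
       [-0.9896762 , -0.02721978, -0.14071286],
       [ 0.14083716, -0.00269502, -0.99002911]]), 't': array([-0.07242988,  0.52910961,  1.42068666])}
side {'fx': 544.068503592933, 'fy': 544.068503592933, 'cx': 327.08687835289845, 'cy': 239.5671275029634, 'dist': array([-0.03202114,  0.        ,  0.        ,  0.        ,  0.        ]), 'R': array([[-0.69537729, -0.71863832, -0.00306556],
       [-0.46629477,  0.45443931, -0.75898228],
       [ 0.54682686, -0.52634958, -0.65110406]]), 't': array([0.34641702, 0.30143821, 1.14273734])}
```

View pics/top0.png

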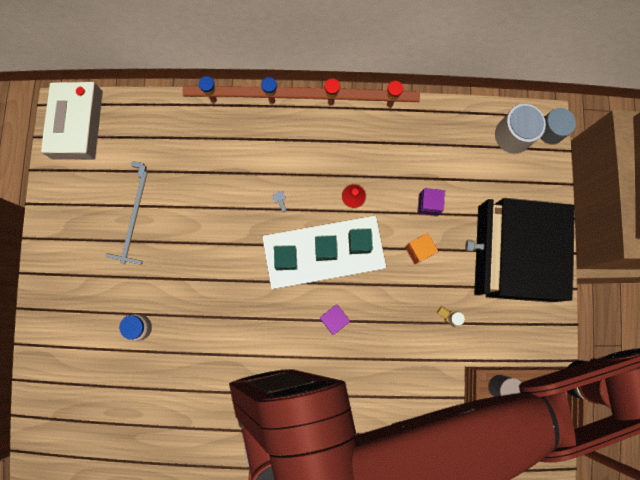

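View pics/side0.png

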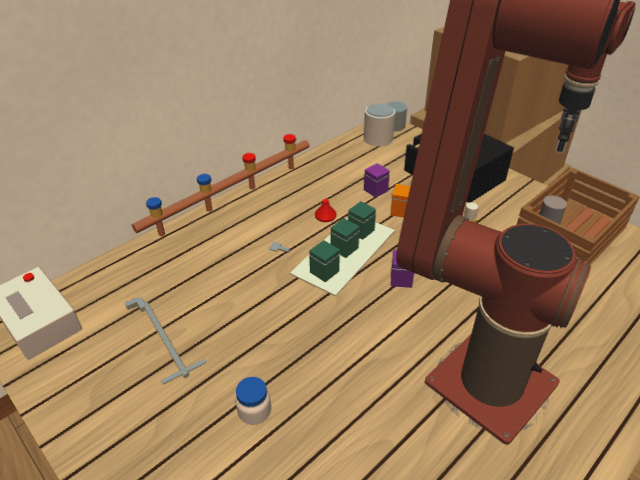

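Top view: the three green tins on the tile are at (285,257) left, (326,247) middle and (360,241) right. The orange cube at (422,248) and the purple ones at (432,201) and (335,319) are off the tile and the wrong colour, so they are look-alikes. Next I'll measure the tins and take an enlarged crop.

```bash
cat > h.py <<'E'
import cv2,numpy as np
from workcell import robot, grab_frame, camera_model
def pts(n,d):
    m=camera_model(n);K=np.array([[m['fx'],0,m['cx']],[0,m['fy'],m['cy']],[0,0,1]])
    v,u=np.mgrid[:480,:640]
    uv=cv2.undistortPoints(np.stack([u,v],-1).reshape(-1,1,2).astype(float),K,m['dist']).reshape(480,640,2)
    c=np.dstack([uv*d[...,None],d]); return (c-m['t'])@m['R'], uv, m
def onplane(n,uvn,m,z):
    C=-m['R'].T@m['t']; r=np.concatenate([uvn,np.ones((len(uvn),1))],1)@m['R']
    return C+r*((z-C[2])/r[:,2])[:,None]
def tins(n,p,d,top=(0.078,0.092),zp=0.084):
    P,uv,m=pts(n,d); h=cv2.cvtColor(p,cv2.COLOR_RGB2HSV)
    g=((h[...,0]>65)&(h[...,0]<100)&(h[...,1]>80)&(h[...,2]<130)&(d>0))
    mask=(g&(P[...,2]>top[0])&(P[...,2]<top[1])).astype(np.uint8)
    k,l,s,c=cv2.connectedComponentsWithStats(mask)
    out=[]
    for i in range(1,k):
        if s[i,4]<60: continue
        q=onplane(n,uv[l==i],m,zp)
        r=cv2.minAreaRect((q[:,:2]*1000).astype(np.float32))
        a=r[2]%90; a=a-90 if a>45 else a
        out.append((r[0],r[1],a,P[...,2][l==i].mean()*1000,c[i],s[i,4]))
    return sorted(out,key=lambda o:-o[0][1])
E
python3 - <<'E'
from h import *
for n in("top","side"):
    z=np.load(f"pics/{n}0.npz")
    for t in tins(n,z['p'],z['d']): print(n,np.round(t[0],1),np.round(t[1],1),"deg",round(t[2],1),"z",round(float(t[3]),1),np.round(t[4]),t[5])
z=np.load("pics/top0.npz");p,d=z['p'],z['d'];P,uv,m=pts("top",d)
h=cv2.cvtColor(p,cv2.COLOR_RGB2HSV);w=((h[...,1]<45)&(h[...,2]>170)).astype(np.uint8);w[:200]=0;w[300:]=0;w[:,:240]=0;w[:,400:]=0
c=cv2.findContours(w,0,1)[0];c=max(c,key=cv2.contourArea)[:,0]
print(cv2.minAreaRect((onplane("top",uv[c[:,1],c[:,0]],m,.008)[:,:2]*1000).astype(np.float32)))
for (u,v) in[(354,195),(280,200),(432,200),(422,248),(335,319),(457,318)]: print(u,v,np.round(P[v,u],3))
cv2.imwrite("pics/crop.png",cv2.resize(p[180:340,220:480,::-1],None,fx=3,fy=3,interpolation=2)[:600,:800])
E
```

```text
top [481.2  23.2] [51.5 51.3] deg 2.1 z 84.2 [285. 256.] 434
top [508.4 -76.3] [51.1 49.9] deg 4.9 z 84.2 [326. 247.] 416
top [ 527.7 -161.6] [51.8 51. ] deg 5.8 z 84.1 [361. 240.] 423
side [478.2  28. ] [58.3 59.9] deg 4.6 z 83.9 [324. 251.] 350
side [506.5 -71.8] [55.8 59.6] deg 6.4 z 83.8 [345. 227.] 300
side [ 524.8 -154.7] [57.9 58.9] deg 4.8 z 83.7 [362. 210.] 259
((504.78643798828125, -73.0228271484375), (140.52789306640625, 298.7147521972656), 11.907238960266113)
354 195 [ 0.647 -0.146  0.05 ]
280 200 [0.636 0.044 0.014]
432 200 [ 0.633 -0.34   0.079]
422 248 [ 0.512 -0.314  0.08 ]
335 319 [ 0.333 -0.104  0.073]
457 318 [ 0.342 -0.405  0.068]
```

View pics/crop.png

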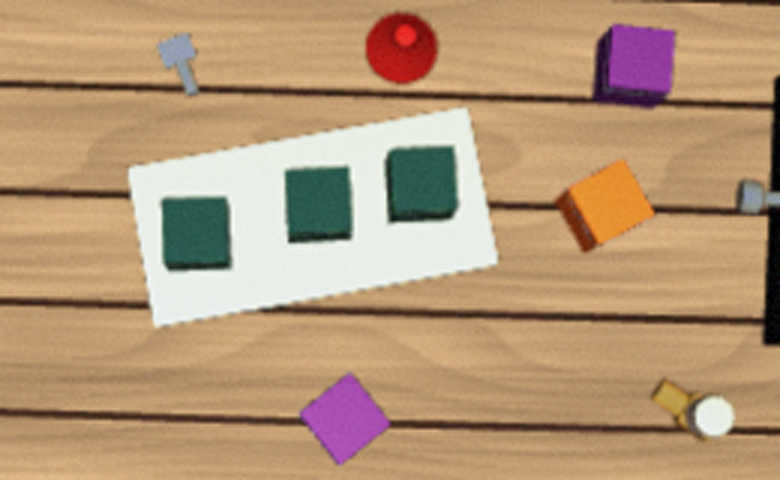

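The crop confirms it: only the three green tins stand on the tile, and the orange and purple cubes are off it. I'll grip across x, because the gaps between tins along y are narrow. First I travel to above the left tin.

```bash
python3 -m handwheel '[[85,24,56,0,0.12],[85,48,112,0,0.27],[85,72,168,0,0.42],[85,96,224,0,0.57],[85,120,280,0,0.72],[85,144,336,0,0.87],[85,168,392,0,1.02],[85,192,448,0,1.17]]' 60
python3 -m handwheel '[[85,24,56,0,0.08],[85,48,112,0,0.09],[85,60,140,-5,0.09],[85,67,157,-10,0.09],[85,68,160,-15,0.09],[85,68,160,-15,0.09]]'
```

```text
time: 1.1
tcp_pos: [0.4129, -0.1348, 0.2312]
orientation: [3.141, 0.0, 1.535]
wrist_force: [1.9, 0.0, -0.8]
finger_gap: 0.0848
time: 1.85
tcp_pos: [0.48, 0.023, 0.2155]
orientation: [-3.14, 0.0, 1.621]
wrist_force: [-0.7, 0.2, -0.5]
finger_gap: 0.0852
```

```bash
python3 - <<'E'
from h import *
s=robot.get_state();print(s['time'],s['tcp_pos'],s['orientation'],s['qpos'],s['wrist_force'])
m=camera_model("wrist")
p,d=grab_frame("wrist");cv2.imwrite("pics/w1.png",p[:,:,::-1])
print(d.min(),d.max())
for t in tins("wrist",p,d): print(np.round(t[0],1),np.round(t[1],1),"deg",round(t[2],1),"z",round(float(t[3]),1),np.round(t[4]),t[5])
E
```

```text
1.85 [0.47996213 0.02297471 0.21549313] [-3.13988700e+00  3.82167393e-05  1.62093783e+00] [-1.16257226e-01 -1.18156036e-01  1.90852446e+00 -3.27954847e-04
  1.35290001e+00 -1.66327536e-01] [-0.74729449  0.1979179  -0.5336965 ]
0.0 0.4854738
[482.7  26.4] [52.4 53.6] deg 4.0 z 83.8 [321. 220.] 4957
[509.8 -73.2] [52.5 56.5] deg 5.0 z 83.9 [347. 340.] 3681
[ 529.1 -157.2] [52.5 57. ] deg 4.3 z 83.7 [362. 421.] 2772
```

View pics/w1.png

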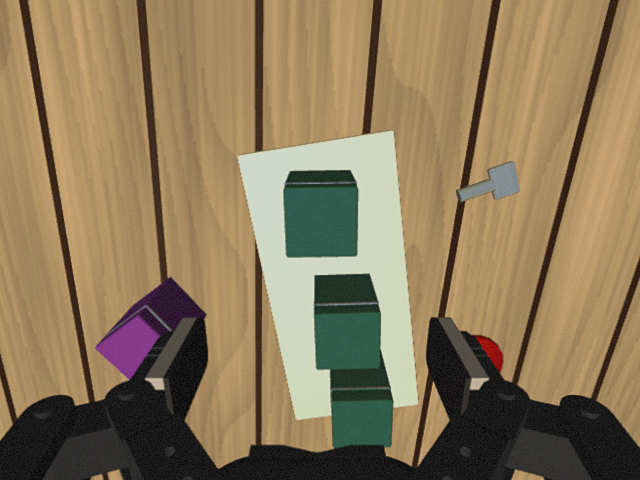

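The wrist view puts the left tin at pixel (321,220), giving about (482,25) mm and a turn of about 4°, which agrees with the other views. Descending.

```bash
python3 -m handwheel '[[85,2,3,-40,0.02],[85,2,3,-80,0.02],[85,2,3,-115,0.02],[85,2,3,-145,0.02],[85,2,3,-165,0.02],[85,2,3,-178,0.02],[85,2,3,-182,0.02],[85,2,3,-182,0.02]]'
python3 -m handwheel '[[50,0,0,0,0],[50,0,0,0,0],[50,0,0,0,0],[50,0,0,0,0],[50,0,0,0,0],[50,0,0,0,0]]' 60
```

```text
time: 2.9
tcp_pos: [0.483, 0.0259, 0.0348]
orientation: [3.141, 0.0, 1.64]
wrist_force: [-0.7, 0.8, -0.4]
finger_gap: 0.0849
time: 3.65
tcp_pos: [0.4832, 0.0262, 0.0353]
orientation: [3.14, 0.0, 1.641]
wrist_force: [-2.2, -0.5, 5.7]
finger_gap: 0.0534
```

```bash
python3 -m handwheel '[[30,0,0,0,0],[30,0,0,0,0],[30,0,0,8,0],[30,0,0,20,0],[30,0,0,35,0],[30,0,0,48,0],[30,0,0,52,0],[30,0,0,52,0]]'
python3 -m handwheel '[[30,0,0,0,0],[30,0,0,0,0],[30,0,0,0,0],[30,0,0,0,0]]'
python3 - <<'E'
from h import *
s=robot.get_state();print(s['wrist_force'],s['wrist_torque'],s['joint_torque'])
p,d=grab_frame("side");cv2.imwrite("pics/s1.png",p[100:400,150:550,::-1].repeat(2,0).repeat(2,1))
E
```

```text
time: 4.65
tcp_pos: [0.4829, 0.0262, 0.0867]
orientation: [3.141, 0.0, 1.641]
wrist_force: [-0.0, 0.3, -7.3]
finger_gap: 0.0534
time: 5.15
tcp_pos: [0.4825, 0.0262, 0.0861]
orientation: [-3.141, -0.0, 1.641]
wrist_force: [-0.4, -0.3, -7.7]
finger_gap: 0.0534
[-0.41522277 -0.25155679 -7.68427386] [ 0.01862632 -0.00235417  0.00210453] [ 5.95914516e-04 -3.91694784e+01 -3.69892037e+01 -8.17434542e-03
  7.28259125e-03 -2.73067218e-05]
```

View pics/s1.png

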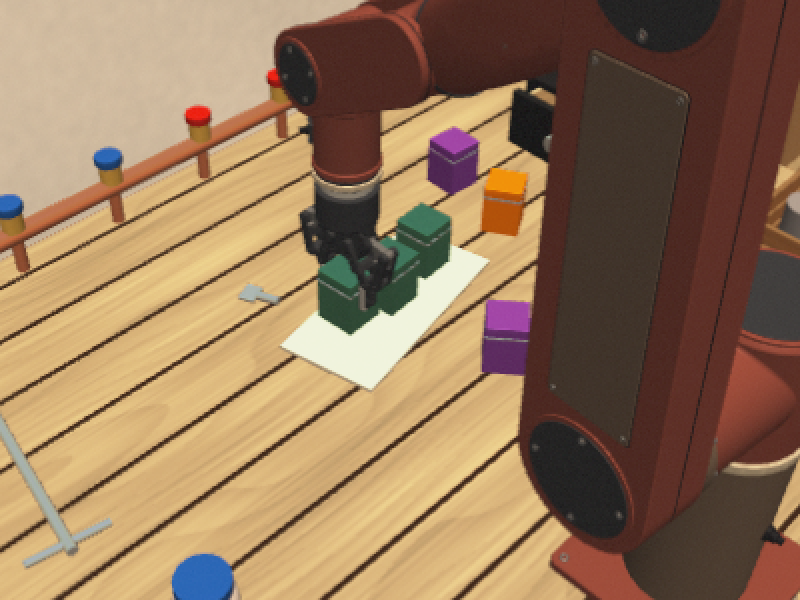

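The side view shows the left tin (about (348,300) in the crop) up clear and upright. It weighs about 7.3 N, so probably the heavy one. Setting it back.

```bash
python3 -m handwheel '[[30,0,0,-10,0],[30,0,0,-25,0],[30,0,0,-38,0],[30,0,0,-45,0],[30,0,0,-49,0],[30,0,0,-51,0],[30,0,0,-52,0],[30,0,0,-52,0]]'
python3 -m handwheel '[[30,0,0,0,0],[30,0,0,0,0]]'
```

```text
time: 6.2
tcp_pos: [0.4828, 0.0263, 0.0353]
orientation: [-3.142, 0.0, 1.641]
wrist_force: [-4.8, 0.0, 1.4]
finger_gap: 0.0534
time: 6.45
tcp_pos: [0.4827, 0.0262, 0.0353]
orientation: [3.142, 0.0, 1.641]
wrist_force: [-4.9, 0.2, 2.4]
finger_gap: 0.0531
```

```bash
python3 -m handwheel '[[55,0,0,0,0],[60,0,0,0,0],[70,0,0,0,0],[85,0,0,0,0],[85,0,0,0,0],[85,0,0,0,0]]'
python3 -m handwheel '[[85,0,0,10,0],[85,0,0,35,0],[85,0,0,70,0],[85,0,0,105,0],[85,0,0,140,0],[85,0,0,170,0],[85,0,0,180,0],[85,0,0,180,0]]'
python3 - <<'E'
from h import *
s=robot.get_state();print(s['time'],s['tcp_pos'],s['orientation'],s['wrist_force'])
p,d=grab_frame("wrist");cv2.imwrite("pics/w2.png",p[:,:,::-1])
for t in tins("wrist",p,d): print(np.round(t[0],1),np.round(t[1],1),"deg",round(t[2],1),"z",round(float(t[3]),1),np.round(t[4]),t[5])
E
```

```text
time: 7.2
tcp_pos: [0.4827, 0.0262, 0.0343]
orientation: [3.142, -0.0, 1.641]
wrist_force: [0.6, 1.4, 0.6]
finger_gap: 0.0856
time: 8.2
tcp_pos: [0.4829, 0.0262, 0.2147]
orientation: [3.14, 0.0, 1.641]
wrist_force: [-0.3, 0.2, -0.1]
finger_gap: 0.0849
8.2 [0.48285803 0.0262267  0.21468334] [3.14044555e+00 2.27454219e-04 1.64081290e+00] [-0.31240112  0.20055442 -0.13738198]
[481.6  27.6] [52.1 52.4] deg 4.1 z 82.3 [316. 225.] 4886
[509.  -72.2] [52.5 55.1] deg 4.1 z 82.3 [341. 344.] 3629
[ 528.1 -155.1] [51.5 53.1] deg 4.5 z 82.0 [353. 424.] 2507
```

View pics/w2.png

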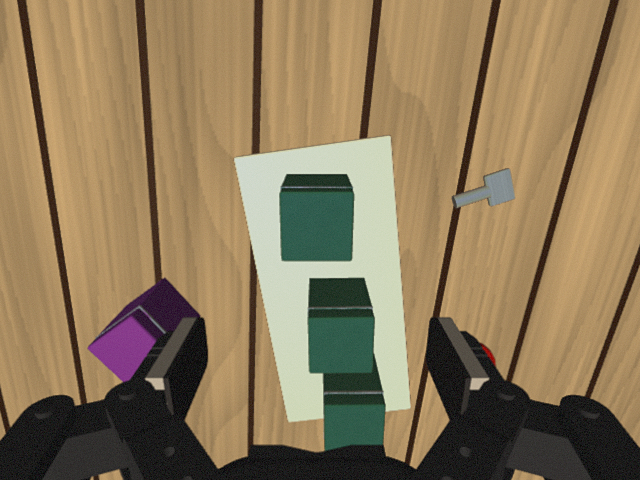

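The left tin stands upright at pixel (316,218). The middle tin is at about (508.5,-74.5) mm, so I shift +26, -101.

```bash
python3 -m handwheel '[[85,10,-40,0,0.01],[85,20,-80,0,0.01],[85,26,-101,-10,0.01],[85,26,-101,-30,0.01],[85,26,-101,-65,0.01],[85,26,-101,-100,0.01],[85,26,-101,-135,0.01],[85,26,-101,-160,0.01]]'
python3 -m handwheel '[[85,0,0,-14,0],[85,0,0,-19,0],[85,0,0,-20,0],[50,0,0,-20,0],[50,0,0,-20,0],[30,0,0,-20,0],[30,0,0,-20,0],[30,0,0,-20,0]]' 60
python3 -m handwheel '[[30,0,0,0,0],[30,0,0,8,0],[30,0,0,20,0],[30,0,0,35,0],[30,0,0,48,0],[30,0,0,52,0],[30,0,0,52,0],[30,0,0,52,0]]'
python3 -m handwheel '[[30,0,0,0,0],[30,0,0,0,0],[30,0,0,0,0],[30,0,0,0,0]]'
python3 - <<'E'
from h import *
p,d=grab_frame("side");cv2.imwrite("pics/s2.png",p[100:400,150:550,::-1].repeat(2,0).repeat(2,1))
E
```

```text
time: 9.25
tcp_pos: [0.5063, -0.0737, 0.0506]
orientation: [-3.137, -0.002, 1.651]
wrist_force: [1.0, -0.7, -0.1]
finger_gap: 0.0853
time: 10.25
tcp_pos: [0.5097, -0.075, 0.0354]
orientation: [3.14, 0.001, 1.651]
wrist_force: [0.0, 0.1, 6.0]
finger_gap: 0.0533
time: 11.25
tcp_pos: [0.5082, -0.0746, 0.0858]
orientation: [-3.141, -0.0, 1.651]
wrist_force: [-0.0, 0.5, -3.1]
finger_gap: 0.0531
time: 11.75
tcp_pos: [0.5087, -0.0747, 0.0863]
orientation: [-3.142, -0.0, 1.651]
wrist_force: [-0.9, -0.4, -2.6]
finger_gap: 0.0534
```

View pics/s2.png

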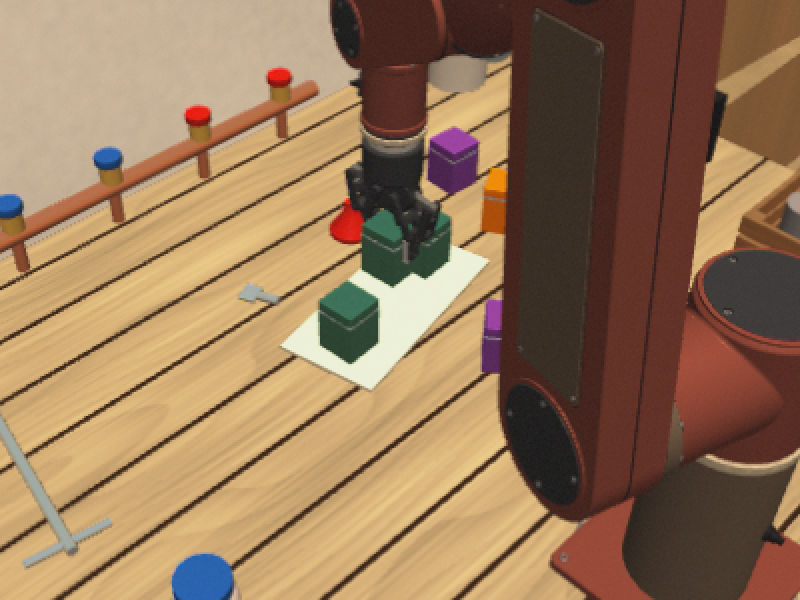

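The middle tin (about (390,250) in the crop) is up clear and light, at about 2.8 N. The left tin stands at (348,320). Setting the middle one back.

```bash
python3 -m handwheel '[[30,0,0,-10,0],[30,0,0,-25,0],[30,0,0,-38,0],[30,0,0,-45,0],[30,0,0,-49,0],[30,0,0,-51,0],[30,0,0,-52,0],[30,0,0,-52,0]]'
python3 -m handwheel '[[30,0,0,0,0],[30,0,0,0,0],[55,0,0,0,0],[60,0,0,0,0],[70,0,0,0,0],[85,0,0,0,0],[85,0,0,0,0],[85,0,0,0,0]]'
python3 -m handwheel '[[85,0,0,10,0],[85,0,0,35,0],[85,0,0,70,0],[85,0,0,105,0],[85,0,0,140,0],[85,0,0,170,0],[85,0,0,180,0],[85,0,0,180,0]]'
python3 - <<'E'
from h import *
s=robot.get_state();print(s['time'],s['tcp_pos'],s['orientation'],s['wrist_force'])
p,d=grab_frame("wrist");cv2.imwrite("pics/w3.png",p[:,:,::-1])
for t in tins("wrist",p,d): print(np.round(t[0],1),np.round(t[1],1),"deg",round(t[2],1),"z",round(float(t[3]),1),np.round(t[4]),t[5])
E
```

```text
time: 12.8
tcp_pos: [0.5086, -0.0747, 0.0354]
orientation: [-3.141, -0.0, 1.651]
wrist_force: [-4.3, 1.8, 5.7]
finger_gap: 0.053
time: 13.8
tcp_pos: [0.5086, -0.0748, 0.0343]
orientation: [-3.142, -0.0, 1.651]
wrist_force: [0.5, -0.2, 0.7]
finger_gap: 0.0852
time: 14.8
tcp_pos: [0.5089, -0.0748, 0.2147]
orientation: [3.14, 0.0, 1.651]
wrist_force: [-0.2, 0.3, 0.3]
finger_gap: 0.0851
14.8 [ 0.50886973 -0.07484214  0.21474277] [3.14042484e+00 4.62482215e-04 1.65074825e+00] [-0.20611586  0.26546399  0.2600391 ]
[481.9  25.4] [52.  52.1] deg 3.9 z 82.3 [289.  74.] 7031
[507.5 -72.6] [52.  52.3] deg 4.6 z 82.2 [316. 224.] 4924
[ 528.3 -157. ] [51.8 54.2] deg 4.6 z 82.2 [333. 327.] 3740
```

View pics/w3.png

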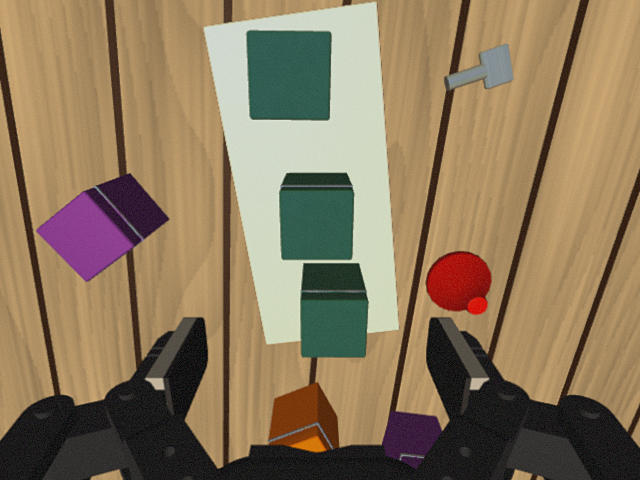

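All are upright: left tin at pixel (289,74), middle at (316,218), right at (333,325). The right tin is at about (528,-159) mm, so I shift +19, -84. The +x finger clears the red cap by about 30 mm.

```bash
python3 -m handwheel '[[85,10,-42,0,0],[85,19,-84,0,0],[85,19,-84,-10,0],[85,19,-84,-30,0],[85,19,-84,-65,0],[85,19,-84,-100,0],[85,19,-84,-135,0],[85,19,-84,-160,0]]'
python3 -m handwheel '[[85,0,0,-14,0],[85,0,0,-19,0],[85,0,0,-20,0],[50,0,0,-20,0],[50,0,0,-20,0],[30,0,0,-20,0],[30,0,0,-20,0],[30,0,0,-20,0]]' 60
python3 -m handwheel '[[30,0,0,0,0],[30,0,0,8,0],[30,0,0,20,0],[30,0,0,35,0],[30,0,0,48,0],[30,0,0,52,0],[30,0,0,52,0],[30,0,0,52,0]]'
python3 -m handwheel '[[30,0,0,0,0],[30,0,0,0,0],[30,0,0,0,0],[30,0,0,0,0]]'
python3 - <<'E'
from h import *
p,d=grab_frame("side");cv2.imwrite("pics/s3.png",p[100:400,150:550,::-1].repeat(2,0).repeat(2,1))
E
```

```text
time: 15.85
tcp_pos: [0.5252, -0.1567, 0.0506]
orientation: [-3.137, -0.003, 1.651]
wrist_force: [0.3, 0.4, 0.3]
finger_gap: 0.0853
time: 16.85
tcp_pos: [0.5287, -0.1592, 0.0355]
orientation: [3.14, 0.001, 1.651]
wrist_force: [1.5, 0.8, 6.6]
finger_gap: 0.0535
time: 17.85
tcp_pos: [0.5272, -0.1586, 0.0857]
orientation: [-3.141, -0.001, 1.651]
wrist_force: [0.5, 0.4, -3.0]
finger_gap: 0.0533
time: 18.35
tcp_pos: [0.5276, -0.1587, 0.0862]
orientation: [-3.141, -0.0, 1.651]
wrist_force: [0.4, -0.0, -3.3]
finger_gap: 0.0536
```

View pics/s3.png

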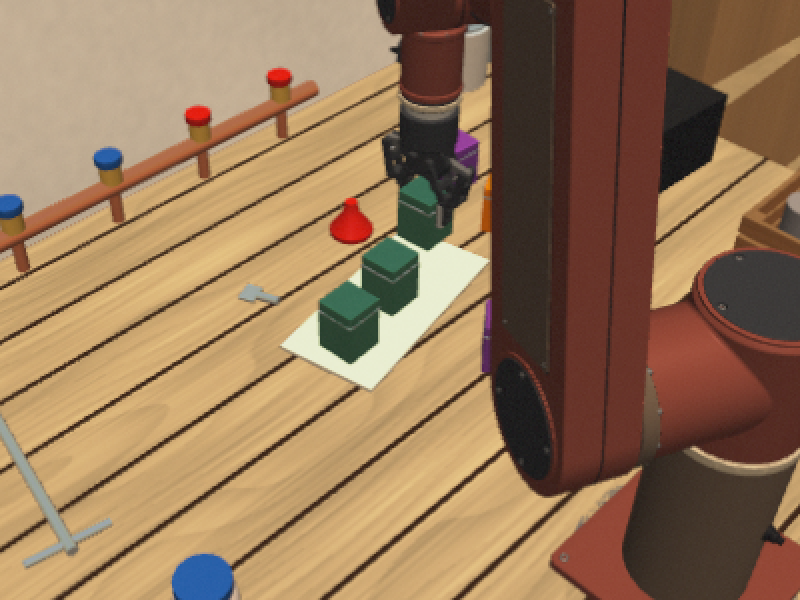

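The right tin (about (425,215)) is up clear and light, at about 3.1 N. The left tin (7.5 N) is therefore the heaviest. I'll set this one back and return to the left.

```bash
python3 -m handwheel '[[30,0,0,-10,0],[30,0,0,-25,0],[30,0,0,-38,0],[30,0,0,-45,0],[30,0,0,-49,0],[30,0,0,-51,0],[30,0,0,-52,0],[30,0,0,-52,0]]'
python3 -m handwheel '[[30,0,0,0,0],[30,0,0,0,0],[55,0,0,0,0],[60,0,0,0,0],[70,0,0,0,0],[85,0,0,0,0],[85,0,0,0,0],[85,0,0,0,0]]'
python3 -m handwheel '[[85,0,0,10,0],[85,0,0,35,0],[85,0,0,70,0],[85,0,0,105,0],[85,0,0,140,0],[85,0,0,170,0],[85,0,0,180,0],[85,0,0,180,0]]'
python3 -m handwheel '[[85,-10,42,0,0],[85,-19,84,0,0],[85,-30,125,0,0],[85,-40,165,0,-0.01],[85,-45,185,0,-0.01],[85,-45,185,0,-0.01],[85,-45,185,0,-0.01]]'
python3 - <<'E'
from h import *
s=robot.get_state();print(s['time'],s['tcp_pos'],s['orientation'],s['wrist_force'])
p,d=grab_frame("wrist");cv2.imwrite("pics/w4.png",p[:,:,::-1])
for t in tins("wrist",p,d): print(np.round(t[0],1),np.round(t[1],1),"deg",round(t[2],1),"z",round(float(t[3]),1),np.round(t[4]),t[5])
E
```

```text
time: 19.4
tcp_pos: [0.5276, -0.1587, 0.0355]
orientation: [-3.141, -0.0, 1.651]
wrist_force: [-4.5, 1.2, 5.9]
finger_gap: 0.0534
time: 20.4
tcp_pos: [0.5276, -0.1588, 0.0343]
orientation: [-3.142, -0.0, 1.651]
wrist_force: [-0.5, 0.3, 0.5]
finger_gap: 0.0847
time: 21.4
tcp_pos: [0.5279, -0.1589, 0.2148]
orientation: [3.14, 0.001, 1.651]
wrist_force: [0.9, -0.3, -0.1]
finger_gap: 0.0853
time: 22.28
tcp_pos: [0.4822, 0.0258, 0.2132]
orientation: [-3.14, 0.0, 1.641]
wrist_force: [-0.3, 0.3, -0.1]
finger_gap: 0.0848
22.275 [0.4822306  0.02583451 0.21324385] [-3.13988086e+00  1.04004644e-04  1.64088407e+00] [-0.27242535  0.26385016 -0.06549288]
[482.8  26.5] [52.3 53.2] deg 4.1 z 83.6 [318. 225.] 5011
[508.8 -72.5] [53.1 56.1] deg 4.1 z 83.7 [341. 344.] 3695
[ 527.5 -155.4] [52.  54.1] deg 4.4 z 83.5 [353. 424.] 2520
```

View pics/w4.png

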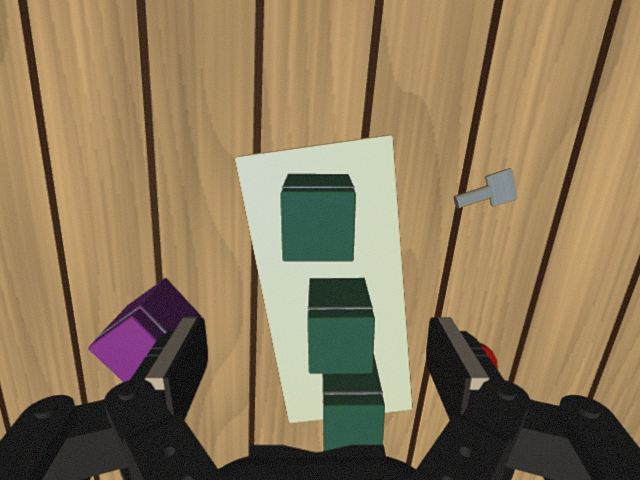

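The gripper is centred over the left tin (pixel (318,220)), and the other two stand at (341,340) and (353,420). Gripping and lifting about 150 mm.

```bash
python3 -m handwheel '[[85,0,0,-40,0],[85,0,0,-80,0],[85,0,0,-115,0],[85,0,0,-145,0],[85,0,0,-165,0],[85,0,0,-177,0],[85,0,0,-180,0],[85,0,0,-180,0]]'
python3 -m handwheel '[[50,0,0,0,0],[50,0,0,0,0],[30,0,0,0,0],[30,0,0,0,0],[30,0,0,0,0],[30,0,0,0,0],[30,0,0,0,0],[30,0,0,0,0]]' 60
python3 -m handwheel '[[30,0,0,8,0],[30,0,0,22,0],[30,0,0,45,0],[30,0,0,75,0],[30,0,0,105,0],[30,0,0,132,0],[30,0,0,148,0],[30,0,0,151,0]]'
python3 -m handwheel '[[30,0,0,1,0],[30,0,0,1,0],[30,0,0,1,0],[30,0,0,1,0],[30,0,0,1,0],[30,0,0,1,0]]'
python3 - <<'E'
from h import *
for n in("side","top"):
    p,d=grab_frame(n);cv2.imwrite(f"pics/{n}5.png",p[100:400,150:550,::-1].repeat(2,0).repeat(2,1))
    for lo,hi,zp in((.076,.092,.084),(.2,.26,.236)):
        for t in tins(n,p,d,(lo,hi),zp): print(n,np.round(t[0],1),np.round(t[1],1),round(t[2],1),"z",round(float(t[3]),1),t[5])
s=robot.get_state();print(s['time'],s['tcp_pos'],s['orientation'],s['wrist_force'],abs(s['qvel']).max())
E
```

```text
time: 23.32
tcp_pos: [0.4831, 0.026, 0.0348]
orientation: [3.141, 0.0, 1.64]
wrist_force: [0.0, 0.1, 0.3]
finger_gap: 0.0853
time: 24.32
tcp_pos: [0.4832, 0.0262, 0.0353]
orientation: [3.141, 0.0, 1.641]
wrist_force: [-2.4, -0.3, 5.6]
finger_gap: 0.0536
time: 25.32
tcp_pos: [0.4831, 0.0262, 0.1863]
orientation: [3.14, 0.0, 1.641]
wrist_force: [-0.0, 0.5, -7.0]
finger_gap: 0.053
time: 26.08
tcp_pos: [0.4826, 0.0262, 0.1863]
orientation: [-3.141, -0.0, 1.641]
wrist_force: [-0.9, -0.8, -6.2]
finger_gap: 0.0531
side [502.9 -71.5] [57.3 61.2] 6.9 z 83.4 282
side [ 522.2 -155. ] [58.5 58.7] 4.8 z 83.5 272
side [451.6  74.5] [58.7 17.7] 7.3 z 206.8 71
side [478.9  45.9] [43.  77.9] -25.2 z 233.1 268
top [507.2 -76.1] [51.8 50. ] 4.8 z 84.1 421
top [ 526.1 -160.9] [51.8 51.6] 5.2 z 84.1 434
26.175 [0.48265614 0.02622874 0.18633143] [3.14152711e+00 8.93005721e-07 1.64074299e+00] [-0.36940737 -0.63405409 -7.18659596] 0.001720612417109348
```

View pics/side5.png

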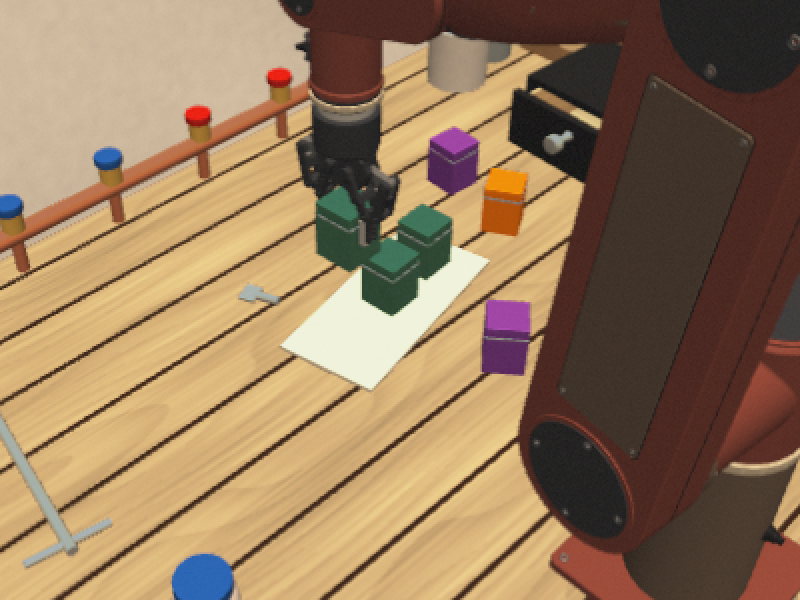

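View pics/top5.png

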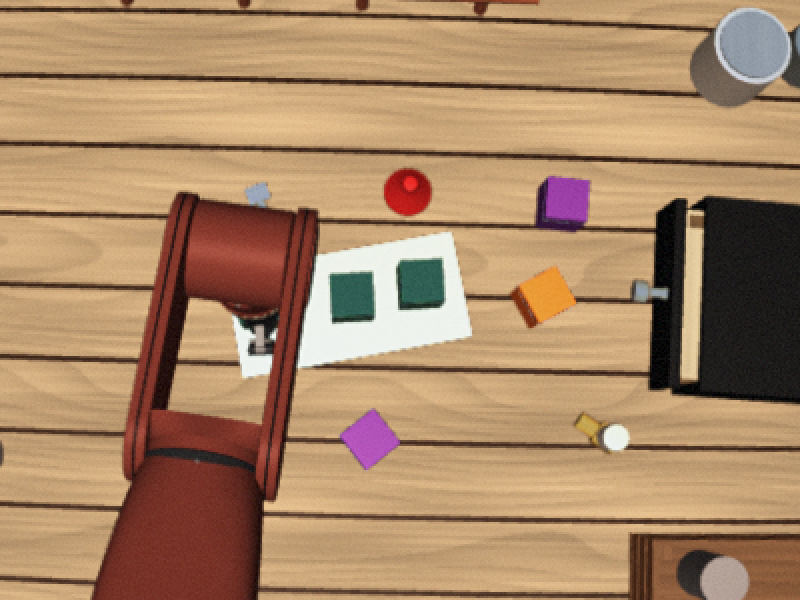

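The side view shows the held tin upright at (343,230), well clear of the other two, which stand on the tile at (390,275) and (425,240). In the top view, those two are at (352,297) and (421,284), and nothing else has moved. Handing in.

```bash
python3 -c "
from workcell import robot
print(robot.close_job())"
```

```text
the job is handed in; nothing more can be done
None
```

I hefted the three tins in order (left, middle, right), lifting each about 51 mm and setting it back upright on the tile. They weighed about 7.5 N, 2.8 N and 3.1 N, so the left tin is the heaviest. I then lifted the left tin again, its base about 151 mm above the tile, and handed the job in at about 26 s while holding it.

**Last checks:**
- **Held tin:** it was upright and still, with a 53 mm finger gap and about 7 N on the wrist.
- **Other two tins:** they stood upright on the tile, lids at 84 mm, within about 2 mm of where they started.
- **Other objects:** the final views showed nothing else moved. The basin wrench and paste jar were only partly in those pictures, but the arm never went near them.
- **Disagreements:** the cameras differed by up to about 7 mm on tin positions, mostly the side view, whose mask also took in the tins' sides. It did not affect any grasp.

No check failed.

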